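# Press and turn the jog dial home on its drive hub, then set it to the mark

## Robot

A 6-joint arm with a two-finger parallel gripper is mounted at the origin on the work surface. World frame = base frame: x ahead of the robot, y to its left, z up, the work surface at z = 0. Lengths are in mm, angles in rad, forces in N, time in s.
With the tool pointing down it reaches from about 350 to 975 mm from the base axis. Payload 17.4 kg.
Tool frame: the origin (TCP) lies at the very end of the fingers, on their centre line; the grasp point (between the pads) lies 19 mm behind it (r.hold_point_z is the distance from the TCP to the grasp point, in mm); z points along the fingers, y is the direction in which the jaws open and shut (so a half turn about z gives the same grasp; the last joint's range is limited). The gripper opens to 85 mm and grips with 20 to 120 N. Pads are 22 mm wide; open, the fingers measure 114 mm over their backs; the gripper's body (76 mm by 85 mm) begins 54 mm behind the grasp point. The pads swing forward as they close: fully open they stand 13 mm farther back than shut.
Start: joints at [-1.179, 0.116, 1.442, -0, 1.584, -0.038], TCP at [281.257, -613.618, 231.303] pointing down, gripper open.
Joint ranges: [-2.83, 2.83], [-0.83, 2.19], [0.07, 2.5], [-1.14, 4.28], [0.01, 3], [-2.97, 2.97]. Speed limits (rad/s): [1.89, 1.89, 2.22, 3.14, 3.14, 3.14].

## Interface

Orientations are given as a 3x3 rotation matrix whose columns are the frame's x, y, z axes.
In Python, from plant import r gives the robot as it stands. Calls block until the motion is done:
- r.movep(position, orientation): joint-space move of the TCP to a pose.
- r.movel(position, frame=None, max_speed=150): straight line of the TCP; frame=None keeps the orientation; max_speed is the mean speed in mm/s.
- r.move_joints(angles): joint-space move.
- r.gripper_open() and r.close_gripper(force=None): open the fingers fully, or close them until they stop; force is the grip in N (None keeps the last).
- r.pause(seconds).
- r.ik(position, orientation): joint angles nearest the present ones, or None.
- r.sense(): the state.
- r.grab_frame(name): name is "scene" or "top" or "wrist"; returns a dict with "image" (420x560x3 uint8, red, green, blue), "z_map" (420x560 float32, mm along the optical axis (not along the pixel's ray), 0 where there is no reading), "camera_matrix" (3x3 intrinsics, pixels), "distortion" ([k1, k2, p1, p2, k3] as OpenCV has them; the pictures are not rectified), "R" (3x3) and "t" (3): a world point X has camera coordinates R X + t. Camera axes: x right, y down, z forward; pixel columns grow to the right and rows downward; lengths in mm; the calibration is good to about 2 mm. A picture is of the moment at which its call begins.
A pose or a line that the arm cannot do raises r.PlanningError and nothing moves.
- r.sign_off(): hands the job in, once; it reports no verdict.
The state is a dict: "clock": time; "joints": joint angles; "qvel": joint speeds; "tau": joint torques, N m; "eef_pos": TCP position; "ee_rot": TCP orientation; "ft_force": force on the tool from outside, world axes, zero at the start; "moment": the same for the moment, N m; "opening": finger opening in mm.
Only numpy, scipy, OpenCV 4.12 (cv2) and the standard library are available. Lean on these libraries where they do the work, as an engineer would, in place of code of your own. Each camera call takes 0.05 s, during which the arm holds its last target.

## Task

The silver jog dial of the half-built sound deck has been put on its spindle but rides high on the drive lugs. Press it lightly and turn it by its blue finger cup until it drops fully home, flat on the black hub, then keep turning it, hub and all, until the blue cup points at the orange mark on the deck. Let go, and leave everything else on the table where it is.

Things in the scene. Friction and masses are not known exactly. Their poses are not given: they have to be found in the camera images.
- deck: The sound deck: white flat housing fixed to the table, 200 mm (its x) by 260 mm (its y, -100 to +160), top 40 mm above the table. Origin: at table height under the spindle; its x axis points from the spindle to the orange mark, a bar on the deck's top 81 to 100 mm from the axis. Its +y end carries pads, a fader and a small knob, none higher than 52 mm.
- axis (a point): Fixed point on the upright spindle axis at the level of the hub flange's top face, 46 mm above the table. The steel spindle (12 mm thick) rises 40 mm above it and pokes through the dial.
- cup_home (a point): Fixed point 44 mm from the spindle axis towards the orange mark, at the level of the hub flange's top: the dial's cup centre must stand above it when the dial is set to the mark.
- hub (a joint): Angle (rad, anticlockwise from above) of the black drive hub, a 160 mm disc on the deck, turning freely far either way about the spindle. At 0 one of its three drive lugs lies along the deck's +x. It is stiff, about 0.5 N m (11 N sideways at the cup once the dial drives it), stays where it is left, and hardly moves while the dial slides on its slippery lugs.
- lug (a point): Outer end of the top of one of the hub's three drive lugs (others 120 and 240 degrees round), 45 mm from the axis. Each is a radial steel bar from 20 to 45 mm, 10 mm wide at the foot and tapering to 5 mm at the top, 8 mm high, hidden under the dial; a yellow tick in line with it shows on the hub's rim outside the dial.
- dial: The loose jog dial: silver disc 144 mm across, 18 mm thick, 0.35 kg, dark boss up to 30 mm round the spindle bore (1 mm play all round). Origin: centre of its underside; z up; x towards the cup. Rests on the lugs with its origin 8 mm above axis; once grooves meet lugs it falls by its weight or light pressure until its origin is level with axis, then carries the hub round.
- groove (a point): Outer end, on the underside, of one of the dial's three radial grooves (14 mm wide, 10 mm deep), 72 mm from the axis, 60 degrees anticlockwise of the dial's x; the others at 180 and 300. A yellow tick on the dial's rim lies above each. It drops when these ticks line up with the hub's, in any of three ways.
- cup (a point): Centre of the floor of the blue finger cup, 44 mm from the dial's axis and 18 mm above the dial's underside. The cup is a round open-topped wall, 46 mm inner diameter, 56 mm outer, 16 mm high; closed fingertips go into it from above to press and push the dial round.
- driver: Bystander: screwdriver, green handle, 190 mm, lying beside the deck on its -y side. Origin: on the table, under its middle.
- tape: Bystander: grey ring of tape, 84 mm across, 24 mm high, lying beside the deck on its +y side. Origin: centre of its underside.
- booklet: Bystander: mint-green booklet 210 x 150 x 6 mm on the left. Origin: centre of its underside.
- mug: Bystander: blue mug, 84 mm across, 95 mm high. Origin: centre of its underside.
- driver2: Bystander: screwdriver, blue handle, 160 mm, lying on the right. Origin: on the table, under its middle.
- knobcap: Bystander: white knob cap, 48 mm across, 24 mm high, on the right. Origin: centre of its underside.
- scissors: Bystander: scissors with red handles, about 150 mm, lying on the right. Origin: on the table under the pivot.
There are look-alikes about, which are no part of the job. What is meant by the dial is not green or turquoise, and is the smaller of those in its own colour.

How it is judged:
By the outcome, as a careful person would: the job done as asked, in the order asked, and still so for the second after the job is handed in, with the robot touching nothing.
It also fails if it takes over 64 s, if anything falls off the work surface, if the arm or the gripper's body presses on something with over 40 N, if the wrist force passes 120 N, or if a joint passes its speed limit or range.

## Working session

There is one attempt and no reset: what is moved stays moved. The work goes in short steps, each a Python script; the robot and the scene stay as the last script left them, time stands still between calls to the robot, and variables do not carry over. Pictures are saved under pics/ and viewed, and the job is handed in when it is done.

```bash
mkdir -p pics; ls; python3 - <<'E'
from plant import r
import cv2
s=r.sense();print(s['clock'],s['ft_force'],s['opening'])
for n in("scene","top"):
    f=r.grab_frame(n);cv2.imwrite(f'pics/{n}0.png',f['image'][:,:,::-1]);print(n,f['camera_matrix'].tolist(),f['distortion'],f['R'].round(3).tolist(),f['t'])
E
```

```text
pics
0.0 [-0.22799105  0.06981982  0.00072023] 85.08118160034392
scene [[542.4204576902429, 0.0, 281.31311192549873], [0.0, 542.4204576902429, 208.16788505531912], [0.0, 0.0, 1.0]] [-0.16205858  0.          0.          0.          0.        ] [[0.483, 0.875, -0.018], [0.684, -0.39, -0.617], [-0.547, 0.286, -0.787]] [-222.27051873 -256.08712462 1774.4074744 ]
top [[424.7092979808802, 0.0, 283.3831691528274], [0.0, 424.7092979808802, 208.18411960469447], [0.0, 0.0, 1.0]] [-0.11243607  0.          0.          0.          0.        ] [[0.01, -1.0, -0.007], [-0.999, -0.01, -0.05], [0.05, 0.008, -0.999]] [  -2.44648001  411.09712445 1396.06095663]
```

View pics/scene0.png

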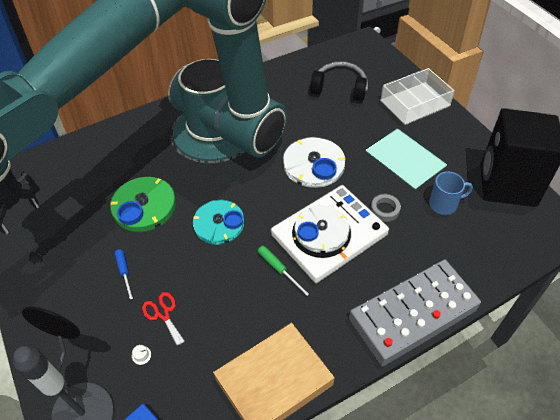

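View pics/top0.png

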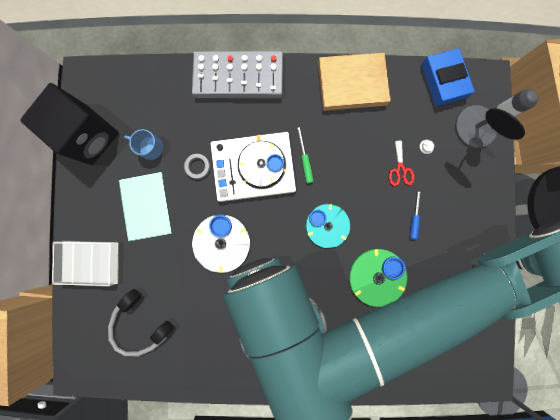

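The top view shows four dials: green (378,278), turquoise (328,226), a larger silver one on the table (221,243), and the smaller silver one on the deck (261,163). I choose the one on the deck and check it in a close crop.

```bash
cat > h.py <<'E'
from plant import r
import numpy as np, cv2
def ray(f,px):
    px=np.array(px,float).reshape(-1,1,2)
    n=cv2.undistortPoints(px,f['camera_matrix'],np.array(f['distortion'])).reshape(-1,2)
    d=np.c_[n,np.ones(len(n))]@f['R']; o=-f['R'].T@f['t']; return o,d
def onz(f,px,z):
    o,d=ray(f,px); return o+d*((z-o[2])/d[:,2])[:,None]
def proj(f,X):
    rv,_=cv2.Rodrigues(f['R']); return cv2.projectPoints(np.array(X,float).reshape(-1,1,3),rv,np.array(f['t'],float),f['camera_matrix'],np.array(f['distortion']))[0].reshape(-1,2)
def blobs(f,lo,hi,amin=3):
    h=cv2.cvtColor(f['image'],cv2.COLOR_RGB2HSV); m=cv2.inRange(h,np.array(lo),np.array(hi))
    n,l,s,c=cv2.connectedComponentsWithStats(m); return [(c[i],s[i,4]) for i in range(1,n) if s[i,4]>=amin]
DOWN=lambda yaw: np.array([[np.cos(yaw),np.sin(yaw),0],[np.sin(yaw),-np.cos(yaw),0],[0,0,-1.]])
E
python3 - <<'E'
from h import *
t=r.grab_frame('top');s=r.grab_frame('scene')
a=cv2.resize(t['image'][120:210,200:320],None,fx=6,fy=6,interpolation=cv2.INTER_CUBIC)
cv2.imwrite('pics/c1.png',a[:,:,::-1])
a=cv2.resize(s['image'][180:285,265:395],None,fx=6,fy=5.5,interpolation=cv2.INTER_CUBIC)
cv2.imwrite('pics/c2.png',a[:,:,::-1])
print('blue',[ (c.round(1).tolist(),int(n),onz(t,c,88)[0].round(1).tolist()) for c,n in blobs(t,(100,120,60),(125,255,255),20)])
print('or',[ (c.round(1).tolist(),int(n),onz(t,c,41)[0].round(1).tolist()) for c,n in blobs(t,(5,130,120),(19,255,255))])
print('yel',[ (c.round(1).tolist(),int(n)) for c,n in blobs(t,(21,110,120),(35,255,255),2)])
E
```

```text
blue [([446.2, 77.8], 1686, [838.5, -526.0, 88.0]), ([274.8, 162.4], 230, [551.2, 29.7, 88.0]), ([220.0, 163.2], 48, [547.6, 203.0, 88.0]), ([222.0, 182.5], 50, [486.3, 195.2, 88.0]), ([317.1, 217.6], 228, [378.6, -104.7, 88.0]), ([220.1, 225.5], 378, [350.8, 199.0, 88.0]), ([414.6, 227.0], 198, [351.9, -412.8, 88.0]), ([393.4, 267.5], 408, [224.5, -345.5, 88.0]), ([548.2, 417.8], 32, [-279.4, -883.3, 88.0]), ([522.6, 418.6], 45, [-275.2, -789.3, 88.0])]
or []
yel [([257.9, 136.9], 14), ([271.0, 145.5], 4), ([241.0, 163.0], 5), ([283.8, 170.0], 4), ([271.2, 180.5], 4), ([244.8, 180.8], 6), ([330.2, 205.2], 5), ([198.3, 230.1], 10), ([242.9, 230.1], 9), ([310.0, 233.3], 3), ([343.8, 237.6], 5), ([376.0, 252.2], 20), ([220.4, 269.7], 13), ([401.0, 288.1], 19), ([357.6, 292.4], 18)]
```

View pics/c1.png

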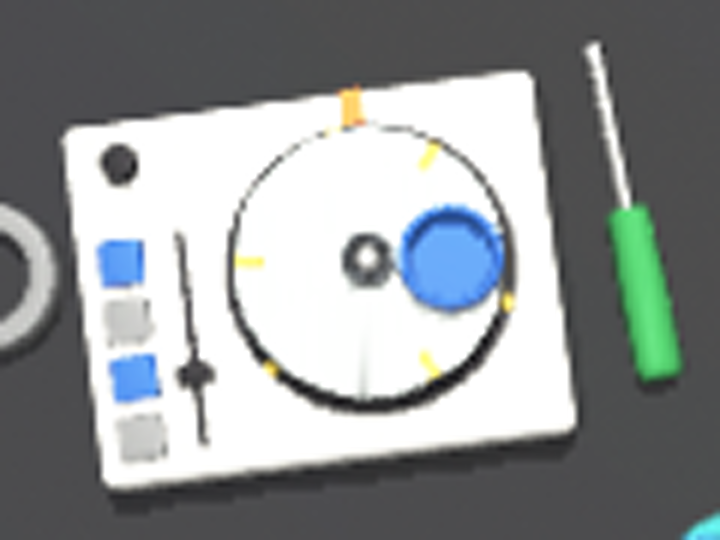

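View pics/c2.png

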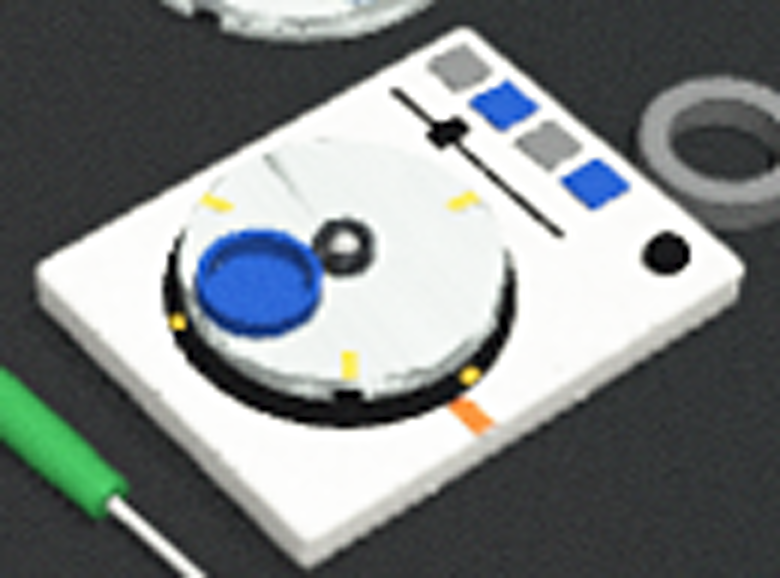

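The crop (top view) confirms the small silver dial: cup at (274.8,162.4), spindle (260.8,162.9), orange mark (258.6,137.5), three dial ticks and two visible hub ticks (283.8,170), (244.8,180.8). Now numbers, then a closer wrist view.

```bash
python3 - <<'E'
from h import *
t=r.grab_frame('top');s=r.grab_frame('scene')
def P(f,px,z): return onz(f,px,z)[0]
def sc(u,v): return (265+u/6-.42,180+v/5.5-.4)
A=P(t,(260.8,162.9),86); B=P(s,sc(343,243),86)
print('axis',A,B)
M=P(t,(258.2,137.5),40);M2=P(s,sc(472,415),40);print('mark',M,M2)
for a,m in((A,M),(B,M2)):
    d=(m-a)[:2];print('mark dist/ang',np.hypot(*d),np.degrees(np.arctan2(d[1],d[0])))
# deck corners z=40 top
c=P(t,(200+65/6-.4,120+130/6-.4),40),P(t,(200+530/6-.4,120+73/6-.4),40),P(t,(200+576/6-.4,120+428/6-.4),40)
print(c,np.linalg.norm(c[0]-c[1]),np.linalg.norm(c[2]-c[1]))
e=c[0]-c[1];print('x ang',np.degrees(np.arctan2(e[1],e[0]))-90); e=c[1]-c[2];print(np.degrees(np.arctan2(e[1],e[0])))
for n,px,z in(('cuprim',(274.8,162.4),84),('d',(271,145.5),72),('d',(241,163),72),('d',(271.2,180.5),72),('h',(283.8,170),46),('h',(244.8,180.8),46)):
    d=(P(t,px,z)-A)[:2];print(n,np.hypot(*d),np.degrees(np.arctan2(d[1],d[0])))
for n,px,z in(('cup',(258,283),80),('d',(215,202),72),('d',(463,200),72),('d',(349,365),72),('h',(178,321),46),('h',(471,375),46)):
    d=(P(s,sc(*px),z)-B)[:2];print('S',n,np.hypot(*d),np.degrees(np.arctan2(d[1],d[0])))
# z-map
for px in((255,150),(250,170),(265,185)): print(px,t['z_map'][px[1],px[0]])
E
```

```text
axis [549.69948618  73.81342293  86.        ] [553.11562472  71.85944673  86.        ]
mark [641.08185452  86.44280394  40.        ] [640.06005926  87.04918949  40.        ]
mark dist/ang 92.25095396266292 7.86864339942465
mark dist/ang 88.26133345050698 9.909918430750148
(array([627.83085638, 243.83108659,  40.        ]), array([660.96304104, -10.9593534 ,  40.        ]), array([466.10386036, -37.68736527,  40.        ])) 256.935614443777 196.68372304873915
x ang 7.408996878219213
7.810281697455352
cuprim 44.18545130658655 -87.05496098619837
d 66.34607270167855 -27.83366599554628
d 64.19454594546778 88.7234286847413
d 63.25824160660695 -148.55363932414403
h 74.33571595817502 -102.67974018576709
h 75.18404564758193 134.4603303734691
S cup 42.08118311954481 -92.4917826759057
S d 65.90400744062758 -152.01762055450854
S d 66.5126105484292 93.57696013245153
S d 60.88176097317162 -28.488648066206903
S h 74.37147630790226 -106.04241281687577
S h 74.76101145830984 19.282864731922245
(255, 150) 1353.5746
(250, 170) 1347.1744
(265, 185) 1351.2388
```

```bash
python3 - <<'E'
from h import *
A=np.array([551.3,72.8])
for k in (0,90,180,-90):
    for a in(-95,-60,-20,15):
        w=np.radians(a); p=np.r_[A+44*np.array([np.cos(w),np.sin(w)]),90]
        q=r.ik(p,DOWN(w+np.radians(k))); print(k,a,None if q is None else np.round(q,2))
r.close_gripper(20)
r.movep([551-80,73,330],DOWN(np.radians(7.8)))
s=r.sense();print(s['clock'],s['opening'],s['eef_pos'],s['ft_force'],s['joints'])
f=r.grab_frame('wrist');cv2.imwrite('pics/w1.png',f['image'][:,:,::-1]);print(-f['R'].T@f['t'])
E
```

```text
0 -95 None
0 -60 [ 0.02 -0.03  1.82 -0.    1.35  2.63]
0 -20 [ 0.05  0.02  1.78 -0.    1.35  1.97]
0 15 [ 0.1   0.03  1.77 -0.    1.35  1.41]
90 -95 [ 0.01 -0.09  1.88 -0.    1.35  1.66]
90 -60 [ 0.02 -0.03  1.82 -0.    1.35  1.06]
90 -20 [ 0.05  0.02  1.78 -0.    1.35  0.4 ]
90 15 [ 0.1   0.03  1.77 -0.    1.35 -0.16]
180 -95 [ 0.01 -0.09  1.88 -0.    1.35  0.09]
180 -60 [ 0.02 -0.03  1.82 -0.    1.35 -0.51]
180 -20 [ 0.05  0.02  1.78 -0.    1.35 -1.17]
180 15 [ 0.1   0.03  1.77 -0.    1.35 -1.73]
-90 -95 [ 0.01 -0.09  1.88 -0.    1.35 -1.48]
-90 -60 [ 0.02 -0.03  1.82 -0.    1.35 -2.08]
-90 -20 [ 0.05  0.02  1.78 -0.    1.35 -2.74]
-90 15 None
3.6167 -0.11005843082469462 [471.15960434  72.5133912  329.81289787] [ 0.4950822  -0.11753042  1.11645581] [ 9.92728456e-02 -3.27205290e-01  1.69296081e+00 -1.41727238e-04
  1.77620565e+00  1.53458689e+00]
[545.9675024   82.6600625  473.55460569]
```

View pics/w1.png

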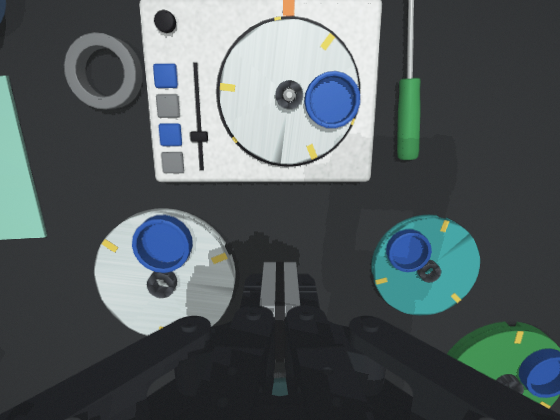

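Wrist view: spindle (289,94), cup (332,99), orange mark (288,5), dial ticks (327,41), (228,88), (312,151). Hub ticks show at about (354,121), (235,141) and (278,18). I'll measure these precisely.

```bash
python3 - <<'E'
from h import *
f=r.grab_frame('wrist')
a=cv2.resize(f['image'][0:180,200:380],None,fx=3.3,fy=3.3,interpolation=cv2.INTER_CUBIC);cv2.imwrite('pics/w2.png',a[:,:,::-1])
bl=lambda lo,hi,m:[(c,int(n)) for c,n in blobs(f,lo,hi,m) if 200<c[0]<380 and c[1]<180]
B=bl((100,120,60),(125,255,255),200);O=bl((5,120,120),(17,255,255),20);Y=bl((19,100,110),(35,255,255),5)
g=cv2.cvtColor(f['image'],cv2.COLOR_RGB2GRAY)
m=((g[75:115,270:310]>110)*255).astype('uint8')
n,l,s,c=cv2.connectedComponentsWithStats(m);print([(c[i]+[270,75],s[i,4]) for i in range(1,n)])
print(B,O)
np.set_printoptions(precision=1,suppress=True)
A=onz(f,(289.5,94.5),86)[0];print('A',A)
for c,n in Y: 
    for z in(72,46):
        d=(onz(f,c,z)[0]-A)[:2];print(c,n,z,np.hypot(*d),np.degrees(np.arctan2(d[1],d[0])))
for c,n in O: X=onz(f,c,40)[0];d=(X-A)[:2];print('mark',X,np.hypot(*d),np.degrees(np.arctan2(d[1],d[0])))
for c,n in B: X=onz(f,c,82)[0];d=(X-A)[:2];print('cup',X,np.hypot(*d),np.degrees(np.arctan2(d[1],d[0])))
E
```

```text
[(array([287.39369159,  93.77102804]), np.int32(856)), (array([288.,  87.]), np.int32(1)), (array([288.78448276,  94.31034483]), np.int32(116)), (array([309.,  89.]), np.int32(1)), (array([290., 102.]), np.int32(1))]
[(array([332.09083503,  99.3401222 ]), 2455)] [(array([288.04069767,   7.3255814 ]), 172)]
A [551.4  73.   86. ]
[277.1  18.2] 20 72 73.58144036304687 17.382645431273456
[277.1  18.2] 20 46 78.49830088434933 16.87211119626916
[327.3  41. ] 105 72 64.07503558750992 -28.47838115930025
[327.3  41. ] 105 46 68.83089684523434 -28.794589739515647
[226.8  86.8] 101 72 64.91563542265979 90.7604830949193
[226.8  86.8] 101 46 68.49224031912546 90.47333631826803
[352.5 121.2] 13 72 72.490064796402 -104.0194615804223
[352.5 121.2] 13 46 77.70443289642857 -103.65669860544934
[234.3 139.4] 18 72 74.43211719420506 135.92368365773692
[234.3 139.4] 18 46 78.56594634491118 136.071673780354
[311.5 151.5] 87 72 63.88237574965533 -149.61398475933402
[311.5 151.5] 87 46 68.03425135629273 -149.01171559174466
mark [639.7  86.   40. ] 89.21523525725154 8.348728269080569
cup [552.7  29.3  82. ] 43.69797300832203 -88.316010032514
```

View pics/w2.png

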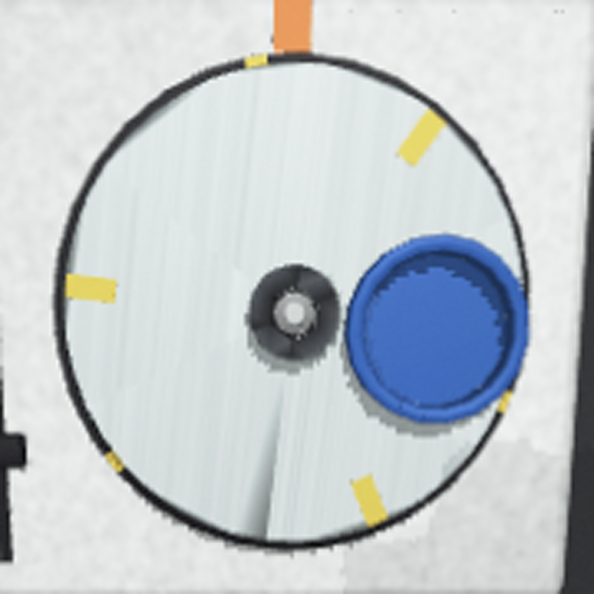

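```bash
cat >> h.py <<'E'
A=np.array([551.3,73.0])
def pos(a,lead=0,rad=44,z=0):
    w=np.radians(a); return np.r_[A+rad*np.array([np.cos(w),np.sin(w)])+lead*np.array([-np.sin(w),np.cos(w)]),z]
def rot(a): return DOWN(np.radians(a+90))
def st(tag=''):
    s=r.sense(); print(tag,'t%.2f'%s['clock'],'p',s['eef_pos'].round(1),'F',np.round(s['ft_force'],2),'M',np.round(s['moment'],2)); return s
np.set_printoptions(precision=2,suppress=True)
E
python3 - <<'E'
from h import *
r.movep(pos(-89,z=130),rot(-89)); r.pause(.2); s=st('above'); b=s['ft_force'][2]
r.movel(pos(-89,z=78),rot(-89),max_speed=60); st('in')
z=76
while z>69:
    r.movel(pos(-89,z=z),rot(-89),max_speed=15); s=st(z)
    if abs(s['ft_force'][2]-b)>1.5: break
    z-=1
f=r.grab_frame('scene');a=cv2.resize(f['image'][160:285,255:405],None,fx=5,fy=4.5,interpolation=cv2.INTER_CUBIC);cv2.imwrite('pics/s2.png',a[:,:,::-1])
E
```

```text
above t4.80 p [552.5  29.3 131.7] F [-0.82 -0.18  0.33] M [-0.01  0.    0.01]
in t5.82 p [552.3  29.   78.5] F [-0.19 -0.51  0.42] M [0.04 0.   0.02]
76 t6.10 p [552.1  29.   76. ] F [ 0.24  0.41 -0.37] M [ 0.   -0.02  0.01]
75 t6.35 p [552.   29.   74.9] F [ 0.21 -1.02 -0.22] M [ 0.01 -0.03 -0.01]
74 t6.60 p [552.   29.   73.9] F [ 0.01 -0.72 -0.1 ] M [0.   0.02 0.06]
73 t6.85 p [552.   29.   72.9] F [0.05 0.46 0.01] M [ 0.   -0.01  0.04]
72 t7.10 p [552.1  29.   72. ] F [ 1.17  0.23 -0.15] M [ 0.01 -0.06 -0.02]
71 t7.35 p [552.3  28.9  71.7] F [-1.92 -1.41  8.48] M [-0.21  0.43  0.04]
```

View pics/s2.png

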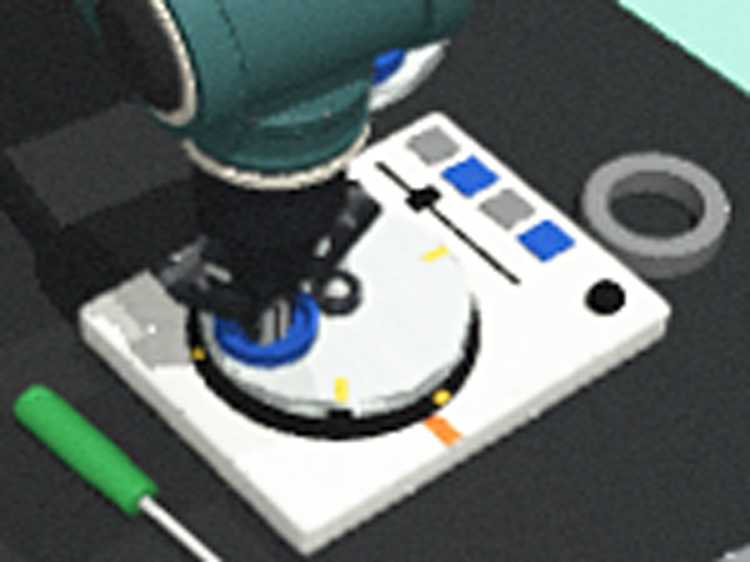

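Floor contact at z=72, as expected with the dial riding 8 mm high. Next I turn it anticlockwise with almost no press.

```bash
python3 - <<'E'
from h import *
r.movel(pos(-89,z=72),rot(-89),max_speed=15)
r.movel(pos(-89,lead=6.5,z=72),rot(-89),max_speed=30); st('lead')
for a in range(-85,-45,4):
    r.movel(pos(a,lead=6.8,z=71.9),rot(a),max_speed=40)
    s=st(a); w=np.radians(a); F=s['ft_force']; Ft=-F[0]*np.sin(w)+F[1]*np.cos(w); print('   Ft %.1f'%Ft)
    if abs(Ft)>9 or F[2]>12: print('stop');break
f=r.grab_frame('scene');b=cv2.resize(f['image'][160:285,255:405],None,fx=5,fy=4.5,interpolation=cv2.INTER_CUBIC);cv2.imwrite('pics/s3.png',b[:,:,::-1])
E
```

```text
lead t8.02 p [559.   29.1  72. ] F [0.24 0.11 2.01] M [ 0.   -0.25 -0.02]
-85 t8.27 p [562.1  29.8  72. ] F [1.23 0.02 2.42] M [ 0.05 -0.21  0.03]
   Ft 1.2
-81 t8.52 p [564.9  30.6  72. ] F [1.57 0.8  2.87] M [ 0.17 -0.16  0.01]
   Ft 1.7
-77 t8.77 p [567.8  31.7  71.9] F [1.16 0.59 2.88] M [ 0.12 -0.1  -0.05]
   Ft 1.3
-73 t9.02 p [570.7  32.9  71.9] F [0.6  1.94 2.74] M [ 0.09 -0.09  0.07]
   Ft 1.1
-69 t9.27 p [573.4  34.4  71.9] F [ 0.3  -0.18  3.35] M [ 0.15 -0.05  0.  ]
   Ft 0.2
-65 t9.52 p [576.1  36.   71.9] F [0.09 1.26 3.  ] M [ 0.21 -0.12  0.01]
   Ft 0.6
-61 t9.77 p [578.6  37.9  71.9] F [ 0.1  -0.19  2.3 ] M [ 0.12 -0.1   0.03]
   Ft -0.0
-57 t10.02 p [581.   39.8  71.9] F [0.49 1.29 3.09] M [ 0.16 -0.12  0.04]
   Ft 1.1
-53 t10.27 p [583.2  41.9  71.9] F [0.46 2.15 2.61] M [ 0.17 -0.1  -0.01]
   Ft 1.7
-49 t10.52 p [585.3  44.3  71.9] F [0.28 0.34 1.44] M [ 0.1  -0.01  0.02]
   Ft 0.4
```

View pics/s3.png

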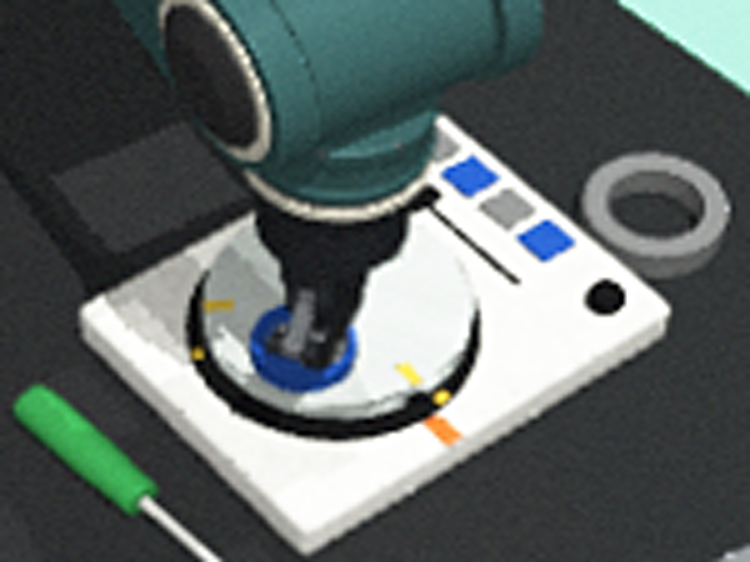

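The dial tick (408,373) is closing on the hub tick (442,397), and the hub hasn't moved. I continue in smaller steps.

```bash
python3 - <<'E'
from h import *
for a in np.arange(-47,-34,2.):
    r.movel(pos(a,lead=6.8,z=71.9),rot(a),max_speed=30)
    s=st(a); w=np.radians(a); F=s['ft_force']; Ft=-F[0]*np.sin(w)+F[1]*np.cos(w); print('   Ft %.1f'%Ft)
    if abs(Ft)>7 or F[2]>12 or F[2]<-4: print('stop');break
f=r.grab_frame('scene');b=cv2.resize(f['image'][160:285,255:405],None,fx=5,fy=4.5,interpolation=cv2.INTER_CUBIC);cv2.imwrite('pics/s4.png',b[:,:,::-1])
E
```

```text
-47.0 t10.82 p [586.2  45.4  71.9] F [-0.96 -0.24  2.85] M [0.05 0.06 0.01]
   Ft -0.9
-45.0 t11.07 p [587.2  46.7  71.9] F [-0.31  0.07  3.22] M [-0.04  0.05  0.06]
   Ft -0.2
-43.0 t11.32 p [588.1  48.   71.7] F [ 0.28 -0.84  1.33] M [-0.01  0.01  0.  ]
   Ft -0.4
-41.0 t11.57 p [588.9  49.3  71.7] F [-0.46 -0.01  0.3 ] M [-0.06 -0.01  0.  ]
   Ft -0.3
-39.0 t11.82 p [589.7  50.6  71.8] F [-0.43 -0.83  0.36] M [-0.02  0.01  0.  ]
   Ft -0.9
-37.0 t12.07 p [590.5  51.9  71.9] F [-1.2  -0.33 -0.51] M [ 0.05 -0.02 -0.03]
   Ft -1.0
-35.0 t12.32 p [591.1  53.1  71.8] F [-2.08 -2.74  0.85] M [-0.48  0.37 -0.02]
   Ft -3.4
```

View pics/s4.png

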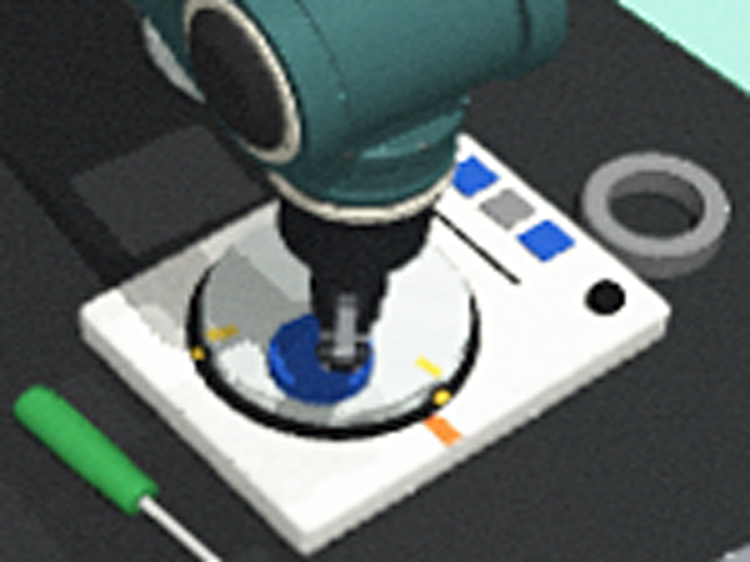

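At −43° the vertical force vanished and the dial dropped, its rim now close to the hub. I press lightly to confirm the floor is at 64, then continue.

```bash
python3 - <<'E'
from h import *
a=-35
r.movel(pos(a,lead=5,z=70),rot(a),max_speed=30); st()
r.movel(pos(a,lead=5,z=66),rot(a),max_speed=20); st()
z=65.5
while z>62.9:
    r.movel(pos(a,lead=5,z=z),rot(a),max_speed=10); s=st(z)
    if s['ft_force'][2]>2: break
    z-=.5
E
```

```text
t12.62 p [590.2  51.9  69.9] F [-0.55  0.66  0.58] M [-0.02  0.04  0.03]
 t12.97 p [590.1  51.9  65.8] F [ 0.85 -0.08 -0.28] M [-0.04 -0.04  0.02]
65.5 t13.22 p [590.2  51.9  65.5] F [ 1.92 -0.01 -0.42] M [ 0.04 -0.03  0.03]
65.0 t13.47 p [590.2  51.9  65. ] F [0.3  0.33 0.53] M [-0.    0.05 -0.01]
64.5 t13.72 p [590.2  51.9  64.5] F [ 0.26 -0.39 -0.41] M [-0.01  0.04 -0.03]
64.0 t13.97 p [590.3  51.9  64.1] F [-0.23  0.33  0.55] M [ 0.02 -0.01  0.04]
63.5 t14.22 p [590.3  51.8  64. ] F [-1.37 -0.45  6.16] M [-0.01  0.4  -0.04]
```

It's fully home: the floor reads 64.0. Now I drive the hub round to just short of the mark.

```bash
python3 - <<'E'
from h import *
for a in np.arange(-34,4.1,2.):
    r.movel(pos(a,lead=6.8,z=64.8),rot(a),max_speed=30)
    s=r.sense(); w=np.radians(a); F=s['ft_force']; Ft=-F[0]*np.sin(w)+F[1]*np.cos(w); print(a,'t%.2f'%s['clock'],s['eef_pos'].round(1),F.round(1),'Ft %.1f'%Ft)
    if abs(Ft)>25 or abs(F[2])>15: print('stop');break
f=r.grab_frame('scene');b=cv2.resize(f['image'][160:285,255:405],None,fx=5,fy=4.5,interpolation=cv2.INTER_CUBIC);cv2.imwrite('pics/s5.png',b[:,:,::-1])
E
```

```text
-34.0 t14.47 [591.2  53.7  64.4] [-3.  -3.5  0.4] Ft -4.6
-32.0 t14.72 [591.8  54.9  64.4] [-3.8 -7.   0.6] Ft -8.0
-30.0 t14.97 [592.4  56.2  64.4] [-3.6 -6.9  0.4] Ft -7.8
-28.0 t15.22 [593.   57.6  64.5] [-3.5 -7.4  1.5] Ft -8.2
-26.0 t15.47 [593.5  59.1  64.5] [-3.3 -6.5  0.5] Ft -7.3
-24.0 t15.72 [594.   60.5  64.5] [-2.8 -7.7  0.9] Ft -8.2
-22.0 t15.97 [594.4  62.1  64.5] [-1.8 -7.9  0.6] Ft -8.1
-20.0 t16.22 [594.8  63.6  64.5] [-2.  -8.4 -0.2] Ft -8.5
-18.0 t16.47 [595.   65.1  64.5] [-2.  -8.   0.4] Ft -8.2
-16.0 t16.72 [595.3  66.6  64.5] [-1.3 -8.3  1.2] Ft -8.4
-14.0 t16.97 [595.5  68.2  64.5] [-1.2 -8.   0.3] Ft -8.1
-12.0 t17.22 [595.7  69.7  64.6] [-1.  -7.9 -0.6] Ft -7.9
-10.0 t17.47 [595.7  71.2  64.6] [-1.4 -7.4  0.1] Ft -7.5
-8.0 t17.72 [595.8  72.8  64.6] [-0.5 -8.2 -0. ] Ft -8.2
-6.0 t17.97 [595.8  74.3  64.6] [-0.1 -8.4 -0.8] Ft -8.3
-4.0 t18.22 [595.7  75.9  64.6] [ 1.2 -7.2 -0.4] Ft -7.1
-2.0 t18.47 [595.5  77.5  64.6] [-0.3 -7.3  0.1] Ft -7.3
0.0 t18.72 [595.4  79.   64.6] [ 0.7 -8.1 -0.8] Ft -8.1
2.0 t18.97 [595.2  80.5  64.7] [ 1.4 -7.8 -0.2] Ft -7.8
4.0 t19.22 [594.8  82.   64.6] [ 0.8 -8.  -0.1] Ft -8.0
```

View pics/s5.png

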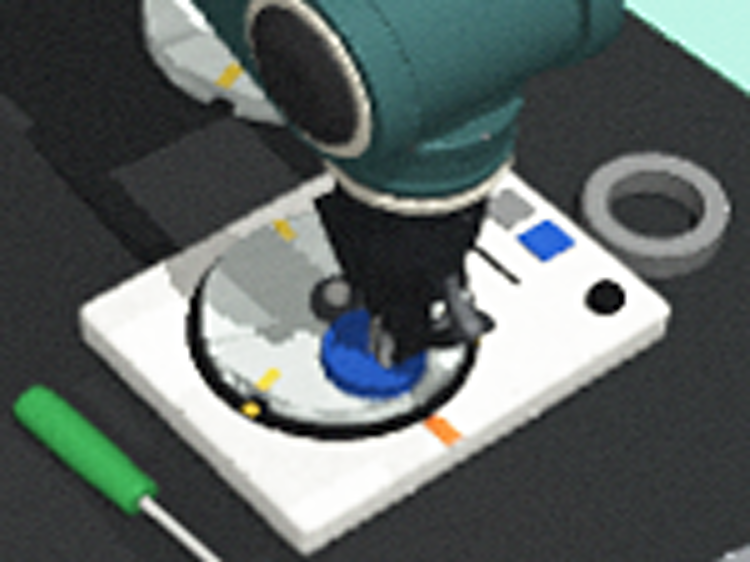

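Dial and hub ticks now line up at (260,395), and the cup is just short of the mark. I back off, lift and measure.

```bash
cat > meas.py <<'E'
from h import *
def meas(name):
    f=r.grab_frame('wrist')
    a=cv2.resize(f['image'][0:180,200:380],None,fx=3.3,fy=3.3,interpolation=cv2.INTER_CUBIC);cv2.imwrite(f'pics/{name}.png',a[:,:,::-1])
    bl=lambda lo,hi,m:[(c,int(n)) for c,n in blobs(f,lo,hi,m) if 200<c[0]<380 and c[1]<180]
    B=bl((100,120,60),(125,255,255),200);O=bl((5,120,120),(17,255,255),20);Y=bl((19,100,110),(35,255,255),5)
    C=onz(f,(288.8,94.3),86)[0]
    print('axis guess',C)
    for ax in (A,C[:2]):
        pr=lambda n,c,z:(lambda d:print(n,c,'r %.1f ang %.2f'%(np.hypot(*d),np.degrees(np.arctan2(d[1],d[0])))))((onz(f,c,z)[0]-ax)[:2])
        for c,n in Y:
            pr('tick%d@64'%n,c,64);
            if n<40: pr('   hub@46',c,46)
        for c,n in O: pr('mark',c,40)
        for c,n in B: pr('cup%d'%n,c,76)
E
python3 - <<'E'
from meas import *
a=4
r.movel(pos(a,lead=1,z=64.8),rot(a),max_speed=30); st()
r.movel(pos(a,lead=1,z=130),rot(a),max_speed=100)
r.movep([471.16,72.5,330],DOWN(np.radians(7.8))); r.pause(.1); st()
meas('w3')
E
```

```text
t19.61 p [595.2  77.1  64.8] F [-0.48  0.3   0.09] M [ 0.02  0.01 -0.02]
 t21.87 p [471.3  72.5 329.1] F [ 0.43  0.61 -0.45] M [ 0.06  0.03 -0.03]
axis guess [551.37  73.84  86.  ]Traceback (most recent call last):
  File "<stdin>", line 6, in <module>
  File "meas.py", line 12, in meas
    pr('tick%d@64'%n,c,64);
    ~~^^^^^^^^^^^^^^^^^^^^
  File "meas.py", line 10, in <lambda>
    pr=lambda n,c,z:(lambda d:print(n,c,'r %.1f ang %.2f'%(np.hypot(*d),np.degrees(np.arctan2(d[1],d[0])))))((onz(f,c,z)[0]-ax)[:2])
                                                                                                              ~~~~~~~~~~~~~^~~
ValueError: operands could not be broadcast together with shapes (3,) (2,)
```

View pics/w3.png

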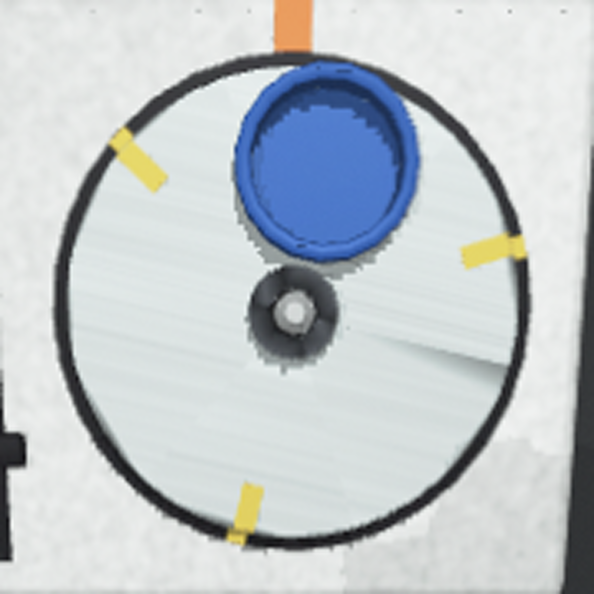

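The dial sits home with its ticks meeting the hub's, and the cup is still about 10° clockwise of the mark.

```bash
sed -i 's/onz(f,c,z)\[0\]-ax)\[:2\]/onz(f,c,z)[0][:2]-ax)/' meas.py; python3 - <<'E'
from meas import *
meas('w4')
E
```

```text
axis guess [551.4   73.82  86.  ]
tick129@64 [241.14  48.01] r 67.5 ang 54.83
tick122@64 [349.21  75.43] r 65.7 ang -64.92
tick109@64 [274.1  155.47] r 66.3 ang 173.79
mark [288.19   7.43] r 88.9 ang 8.39
cup2637 [298.5   48.54] r 44.9 ang -3.49
tick129@64 [241.14  48.01] r 66.8 ang 54.49
tick122@64 [349.21  75.43] r 66.4 ang -65.30
tick109@64 [274.1  155.47] r 66.3 ang 174.51
mark [288.19   7.43] r 88.7 ang 7.88
cup2637 [298.5   48.54] r 44.9 ang -4.55
```

```bash
sed -i 's/^A=np.array.*/A=np.array([551.4,73.8])/' h.py; python3 - <<'E'
from h import *
r.movep(pos(-5.4,lead=2,z=125),rot(4)); 
r.movel(pos(-5.4,lead=2,z=64.8),rot(4),max_speed=70); st()
ang=lambda s:np.degrees(np.arctan2(*(s['eef_pos'][:2]-A)[::-1]))
goal=24.0
pts=list(np.arange(3,24.5,2.5))
for p in pts:
    r.movel(pos(p,rad=44.2,z=64.8),rot(max(4,p-6.7)),max_speed=30); s=r.sense(); print(p,'%.2f'%ang(s),s['ft_force'].round(1),'t%.2f'%s['clock'])
    if max(abs(s['ft_force']))>20: print('stop');break
p=23.5
for i in range(6):
    e=goal-ang(s)
    if e<.25: break
    p+=e*.8
    r.movel(pos(p,rad=44.2,z=64.8),rot(17.3),max_speed=20); s=r.sense(); print(p,'%.2f'%ang(s),s['ft_force'].round(1))
b=ang(s)-15
r.movel(pos(b,rad=44,z=64.8),rot(17.3),max_speed=30) if False else r.movel(pos(7.9,lead=3,z=64.8),rot(17.3),max_speed=30)
st()
r.movel(pos(7.9,lead=3,z=130),rot(17.3),max_speed=100)
r.movep([471.16,72.5,330],DOWN(np.radians(7.8))); r.pause(.1); st()
from meas import meas
meas('w5')
E
```

```text
t24.34 p [595.6  71.6  65. ] F [0.05 0.34 0.13] M [ 0.01 -0.03 -0.05]
3.0 3.30 [-0.  -0.1 -0.4] t24.64
5.5 5.64 [0.4 1.1 0. ] t24.89
8.0 8.10 [ 0.6 -1.1 -0.2] t25.14
10.5 10.26 [ 0.9 -2.2  0. ] t25.39
13.0 12.29 [ 1.7 -5.5  0.1] t25.64
15.5 14.60 [ 1.9 -7.4  0. ] t25.89
18.0 17.04 [ 1.6 -7.3  0.2] t26.14
20.5 19.54 [ 0.7 -7.8  0. ] t26.39
23.0 22.01 [ 2.4 -7.4  0.6] t26.64
25.095664101303534 24.05 [ 2.3 -8.6 -0.1]
 t27.38 p [594.6  82.8  64.8] F [-0.85  0.67  0.34] M [0.03 0.04 0.02]
 t29.82 p [471.3  72.5 329.3] F [-0.31 -0.81  0.73] M [ 0.01  0.04 -0.02]
axis guess [551.41  73.84  86.  ]
tick131@64 [232.54  60.86] r 66.9 ang 67.75
tick125@64 [344.07  61.41] r 66.3 ang -52.29
tick116@64 [287.74 156.85] r 66.1 ang -172.36
mark [288.12   7.4 ] r 88.8 ang 7.95
cup2639 [288.56  47.32] r 45.0 ang 8.24
tick131@64 [232.54  60.86] r 66.8 ang 67.75
tick125@64 [344.07  61.41] r 66.3 ang -52.32
tick116@64 [287.74 156.85] r 66.1 ang -172.33
mark [288.12   7.4 ] r 88.8 ang 7.93
cup2639 [288.56  47.32] r 45.0 ang 8.19
```

View pics/w5.png

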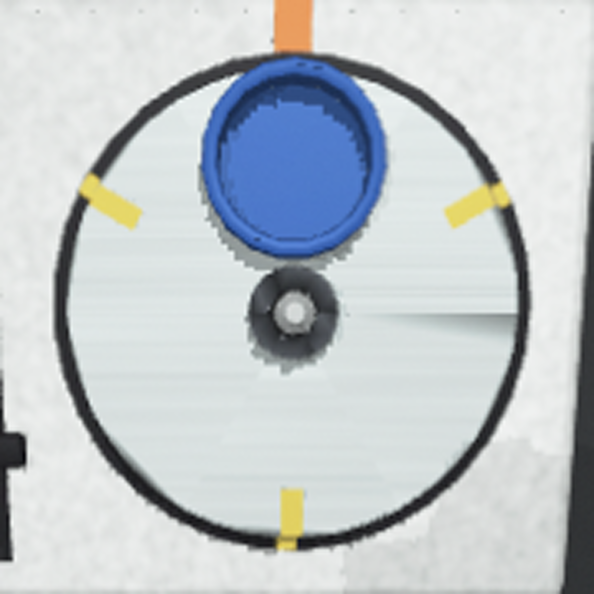

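The cup points at the mark: ticks give 7.7°, the cup 8.2°, the mark 7.9°. I hand in after one scene frame.

```bash
python3 - <<'E'
from h import *
f=r.grab_frame('scene');cv2.imwrite('pics/s9.png',f['image'][:,:,::-1])
print(r.sign_off())
E
```

```text
the job is handed in; nothing more can be done
None
```

View pics/s9.png

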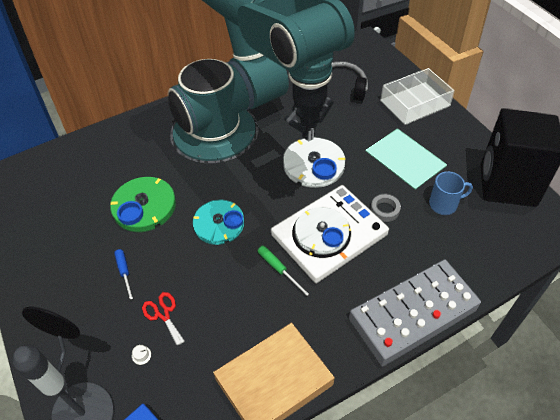

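The dial is home on the hub with its blue cup pointing at the orange mark, and I handed the job in at about 30 s of the 64 s allowed. With closed fingertips in the cup, I turned it anticlockwise under light pressure. It dropped after about 45°, and I then drove it and the hub round to the mark in two pushes, with a measurement between them.

- **Seating:** the cup floor read 72 mm before the drop and 64.0 mm after it, which is fully home. In the last wrist picture all three dial ticks line up with the hub's.
- **Angle:** the mark is at 7.9°. The dial reads 7.7° from its ticks and 8.2° from the cup, so it is within about 0.3°.
- **Forces:** the highest force I read at the wrist was about 9 N.
- **Disagreement:** the first two camera views differed by 2–3 mm on the axis position. I settled it by choosing the axis that made the three dial ticks agree.
- **Release and bystanders:** the arm is clear of the deck. In the final scene picture the other objects stand at the same pixels as before, though I checked this only by eye.

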